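# Unlock the sample carriage and push it into the reader

### The arm

A 6-joint arm with a two-finger parallel gripper is mounted at the origin on the work surface. World frame = base frame: x ahead of the robot, y to its left, z up, the work surface at z = 0. Lengths are in mm, angles in rad, forces in N, time in s.
With the tool pointing down it reaches from about 275 to 750 mm from the base axis. Payload 10.2 kg.
Tool frame: the origin (TCP) lies on the centre line of the jaws, within the pads' length; the fingertips stand 17 mm ahead of it and the grasp point (between the pads) lies 2 mm behind it; z points along the fingers, y is the line along which they close (so a half turn about z gives the same grasp; the last joint's range is limited). The gripper opens to 85 mm and grips with 20 to 120 N. Pads are 22 mm wide; open, the fingers measure 114 mm over their backs; the gripper's body (76 mm by 85 mm) begins 54 mm behind the grasp point. The pads swing forward as they close: fully open they stand 13 mm farther back than shut.
Start: joints at [1.069, 0.313, 1.498, -0, 1.331, -0.223], TCP at [144.494, 504.73, 226.194] pointing down, gripper open.
Joint ranges: [-2.94, 2.94], [-0.97, 2.17], [0.19, 2.56], [-1.23, 4.37], [0.02, 3.11], [-2.88, 2.88]. Speed limits (rad/s): [2.39, 2.39, 3.01, 3.14, 3.14, 3.14].

### API

Orientations are given as a unit quaternion [w, x, y, z].
In Python, from rig import ctrl gives the robot as it stands. The module is installed in compiled form; this text tells all that it offers.
- The arm moves only by the shell command python3 -m jog 'ROWS' [FORCE]. ROWS is JSON, a list of rows, each an object with "delta_pos": the shift along the world's x, y, z in mm, a list of three; "angular": the turn, a rotation vector about the world's x, y, z in rad, a list of three; "fingers": the opening, from 0 (shut) to 1 (fully open). In form: [{"delta_pos": [tx, ty, tz], "angular": [rx, ry, rz], "fingers": fingers}, ...]. A call has 1 to 10 rows; each row is the pose to reach, as a shift and turn from the pose commanded when the call began; what a row does not reach only later rows make up. A row lasts 1/8 s, in which the tool goes at most 62.5 mm and 10.7 degrees, less where a joint would pass 70% of its speed; a pose out of reach is approached as far as the arm can. A call with a gripper value outside its range is refused whole. The fingers move at their own pace and stop on an object; FORCE is the grip in N (left out, the last holds). Time passes only in rows, so rows that repeat a pose let the fingers close. It gives the time, the measured TCP pose, the force, the opening and the grip force at its end, in the units of the state.
- ctrl.sense(): the state, without advancing time (a new reading comes with each control period).
- ctrl.capture(name): name is "scene" or "top" or "wrist"; returns a dict with "pixels" (400x640x3 uint8, blue, green, red), "fx", "fy", "cx", "cy" (pixels), "R" (3x3) and "t" (3): a world point X has camera coordinates R X + t. Camera axes: x right, y down, z forward; pixel columns grow to the right and rows downward; lengths in mm; the calibration is good to about 2 mm. A picture is of the moment at which its call begins. There is no depth.
- ctrl.finish_job(): hands the job in; it is judged then, once.
The state is a dict: "time_s": time; "joints": joint angles; "dq": joint speeds; "tau": joint torques, N m; "eef_pos": TCP position; "ee_rot": TCP orientation; "force": force on the tool from outside, world axes, zero at the start; "wrist_torque": the same for the moment, N m; "grip_width": opening from 0.0 (shut) to 1.0 (fully open); "grip_force": force on a finger pad.
Only numpy, scipy, OpenCV 4.12 (cv2) and the standard library are available. Lean on these libraries where they do the work, as an engineer would, in place of code of your own. Each camera call takes 0.05 s, during which the arm holds its last target. There are 200 camera calls.

### The job

Bring the sample jar into the reader: with your fingertips press the locking button on the carriage fully down and, keeping it down all the way, push the carriage along its rail to the end stop, so that the jar stands between the two reader blocks; then let go, so that the button springs back up and locks the carriage there. Nothing is to be gripped or lifted: do not touch the jar, it rides upright in its seat, and leave everything else on the bench where it stands.

Things in the scene. Friction and masses are not known exactly. Their poses are not given: they have to be found in the camera images.
- shuttle: The fixed aluminium rail unit on the bench, 370 mm long (along its own y), 115 mm wide (along its own x) and 10 mm thick at its base plate; origin on the bench under its middle, z up. The carriage travels along its +y axis. At y = +115 mm two white reader blocks, 40 x 60 mm and 100 mm high, stand at x = -80 and +80 mm (120 mm clear between them); a dark end stop bar, 42 mm high, at y = +168 mm. Its place and yaw vary.
- carriage (a joint): Travel of the aluminium carriage along the rail in m: 0 at the start, 0.120 against the end stop. The deck is 100 mm wide, 204 mm long, its top 40 mm above the bench; it slides easily (about 2 N) while the button is down, and is held by a lock tooth while it is up. The lock has notches every 24 mm, so it catches again if the button is let go on the way, and the last one, at the end stop, holds it with up to 4 mm of play.
- lockbutton (a joint): Depth of the button in m: 0 up (locked), 0.006 fully down on a solid stop; the carriage is free from 0.004 on. About 2.7 N starts it moving and 5.4 N holds it fully down; it springs up by itself.
- button_top (a point): Centre of the top face of the locking button: a plain steel square, 36 x 36 mm, on the trailing end of the carriage; at the start its top is 70 mm above the bench and 8 mm above the black housing round it (58 x 60 mm). It moves with the carriage and with the press; axes as the shuttle's.
- push_face (a point): Middle of the face of the upright black push plate on the carriage, 60 mm wide across the rail and 10 mm thick, its top 88 mm above the bench. The face looks back at the button (along the shuttle's -y), 29 mm from the button's centre and 11 mm from its edge; fingertips standing on the button and moved along the shuttle's +y bear on it.
- seat_point (a point): Centre of the floor of the jar's seat on the carriage deck, 40 mm above the bench, 115 mm ahead of the button's centre along the shuttle's +y; round it a grey ring, 68 mm outside, 55 mm inside, 12 mm high.
- jar_mid (a point): Middle of the closed amber glass sample jar, 50 mm across and 66 mm high, that stands loose in the seat (top 106 mm above the bench). Not to be touched.
- vial: Bystander: small clear capped vial, 24 mm across, 50 mm high; origin under its centre.
- stopper: Bystander: cork-brown stopper, 40 mm across, 30 mm high; origin under its centre.
- dropper: Bystander: small amber bottle, 38 mm across, 75 mm high; origin under its centre.
- spatula: Bystander: steel lab spoon, 150 mm long, lying along its own x; origin under its middle.
- flask: Bystander: conical glass flask, 82 mm across the foot, 115 mm high; origin under its centre.
- reagent: Bystander: amber reagent bottle, 90 mm across, 160 mm high; origin under its centre.
- beaker: Bystander: open glass beaker, 72 mm across, 85 mm high; origin under its centre.
- jar: The same closed amber jar, 50 mm across, 66 mm high; origin under its centre, z up.
Not all that is in view belongs to the job. What is shaped like the jar but red or yellow is not meant.

How it is judged (in metres and radians):
On the way, in this order (a step that is already met when the one before it is completed fails the run):
1. the button is pressed down, with the carriage still at its start (value of joint lockbutton above 0.004 m and value of joint carriage below 0.006 m), for 0.05 s.
2. the carriage is at the end stop with the button still held down (value of joint carriage above 0.1155 m and value of joint lockbutton above 0.003 m), for 0.05 s.
At the end, for the whole second after the job is handed in: The carriage rests within 4.5 mm of the end stop, the button is up again (less than 1.5 mm down), and the jar stands upright (within 0.06 rad) and still in its seat (within 6 mm of its centre) (value of joint carriage above 0.1155 m and value of joint lockbutton below 0.0015 m and velocity of joint carriage below 0.01 m/s and horizontal distance between jar_mid and seat_point below 0.006 m and angle between jar_mid's own z axis and vertical below 0.06 rad and linear speed of jar below 0.02 m/s); the robot touches nothing.
It fails at once if the button is let go on the way (value of joint carriage between 0.012 and 0.108 m and value of joint lockbutton below 0.001 m).
It fails at once if the jar is touched by the robot (contact force between any of the fingers, the arm and jar above 0.5 N).
It fails at once if the jar is lifted or tipped (height (world z) of jar_mid above 0.083 m or angle between jar_mid's own z axis and vertical above 0.3 rad).
It fails at once if another thing on the bench is moved by more than 20 mm or lifted (distance of any of vial, stopper, dropper, spatula, flask, reagent, beaker from where it was at the start of the episode above 0.02 m).
It also fails if it takes over 38 s, if anything falls off the work surface, if the arm or the gripper's body presses on something with over 40 N, if the wrist force passes 120 N, or if a joint passes its speed limit or range.

## Working session

There is one attempt and no reset: what is moved stays moved. The work goes in short steps, Python scripts to look and compute and a shell command to move; the robot and the scene stay as the last step left them, time stands still between calls to the robot, and variables do not carry over. Pictures are saved under pics/ and viewed, at most 10 in all, crops included, and the job is handed in when it is done.

```bash
mkdir -p pics
cat > h.py <<'E'
import numpy as np, cv2, pickle
from rig import ctrl
def snap(cam,name):
    c=ctrl.capture(cam); cv2.imwrite(f'pics/{name}.png',np.array(c['pixels'])); pickle.dump({k:c[k] for k in c},open(f'pics/{name}.pkl','wb')); return c
def load(n): return pickle.load(open(f'pics/{n}.pkl','rb'))
def back(c,u,v,z):
    R=np.array(c['R']);t=np.array(c['t']).ravel();C=-R.T@t
    d=R.T@np.array([(u-c['cx'])/c['fx'],(v-c['cy'])/c['fy'],1]); return C+d*(z-C[2])/d[2]
def proj(c,X):
    p=np.array(c['R'])@np.array(X,float)+np.array(c['t']).ravel(); return np.array([c['fx']*p[0]/p[2]+c['cx'],c['fy']*p[1]/p[2]+c['cy']])
E
python3 - <<'E'
from h import *
print(ctrl.sense())
for n in('top','scene'):
    c=snap(n,n); print(c['fx'],c['cx'],c['cy'],-np.array(c['R']).T@np.array(c['t']).ravel())
E
```

```text
{'time_s': 0.0, 'joints': array([ 1.06861028e+00,  3.13447513e-01,  1.49842041e+00,  7.64111426e-06,
        1.33097135e+00, -2.23365250e-01]), 'dq': array([-0.00112049, -0.0004978 , -0.00071937, -0.00092883,  0.00013855,
        0.00115101]), 'tau': array([ 1.61609451e-04, -4.12264323e+01, -2.59741366e+01, -1.93275609e-04,
        4.16273688e-03,  5.03389219e-05]), 'eef_pos': array([144.36079806, 504.50290291, 225.64261802]), 'ee_rot': array([-2.24663774e-04,  1.38960130e-01,  9.90297780e-01, -5.81425987e-04]), 'force': array([-0.30491382, -0.53273973, -0.33594442]), 'wrist_torque': array([-0.01152236,  0.0420412 ,  0.04944354]), 'grip_force': 0.0, 'grip_width': 1.002673645016149}
499.41793397275114 311.3160528356696 199.04605819605092 [ 473.7707646    60.26139838 1415.98147683]
501.48098381407567 315.6855375208782 205.3596213638328 [1348.23682786 -616.44079704  812.81412056]
```

View pics/top.png

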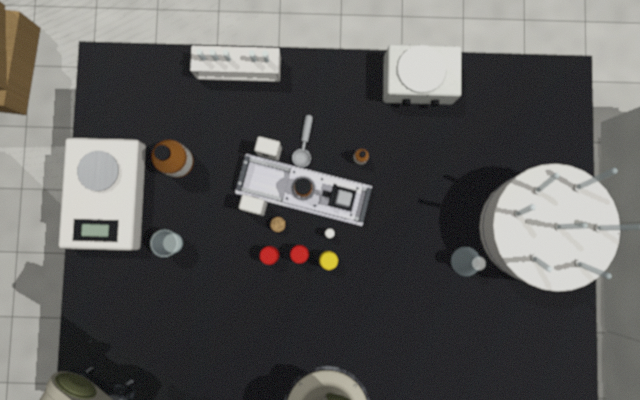

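View pics/scene.png

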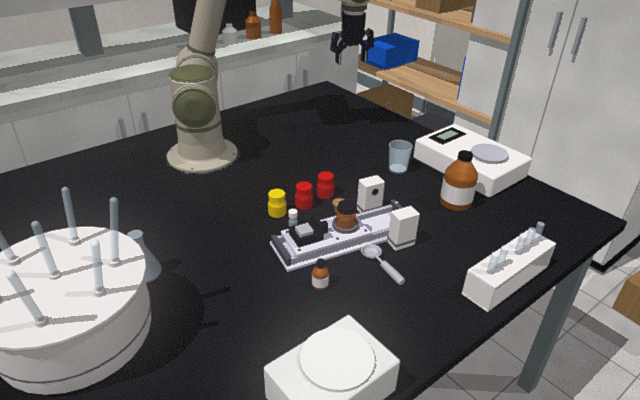

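The top view shows the shuttle from about (240,175) to (370,205), with the reader blocks at the left, the jar at (303,187) and the button near (344,197). I'll enlarge that area to measure it.

Run:
```python
from h import *
im=cv2.imread('pics/top.png')[130:240,225:385]
cv2.imwrite('pics/crop.png',cv2.resize(im,None,fx=5,fy=5,interpolation=cv2.INTER_CUBIC))
im=cv2.imread('pics/scene.png')[180:280,260:420]
cv2.imwrite('pics/crops.png',cv2.resize(im,None,fx=5,fy=5,interpolation=cv2.INTER_CUBIC))
```

```text
(no output)
```

View pics/crop.png

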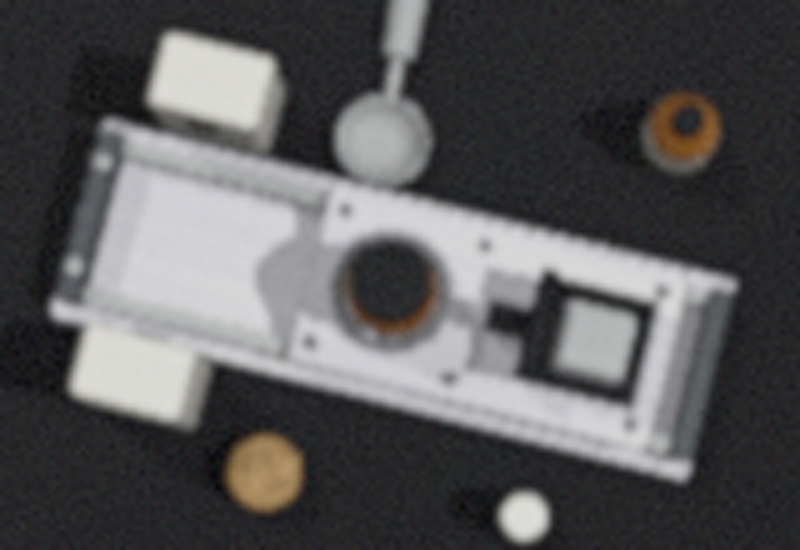

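View pics/crops.png

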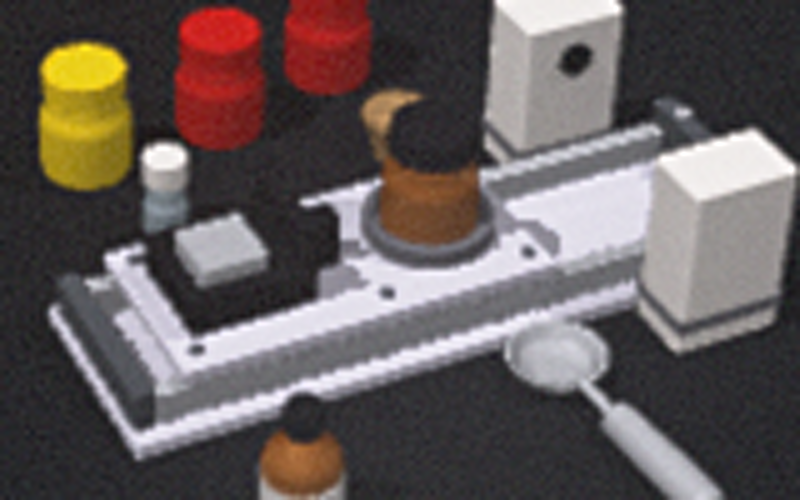

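The crops show the button centre at about (596,341) in the top crop and (221,243) in the scene crop. The base plate corners are at (107,120), (737,280), (688,480) and (50,312).

Run:
```python
from h import *
t=load('top'); s=load('scene')
T=lambda u,v:((u+.5)/5-.5+225,(v+.5)/5-.5+130)
S=lambda u,v:((u+.5)/5-.5+260,(v+.5)/5-.5+180)
P=[back(t,*T(*p),10) for p in[(107,120),(737,280),(688,480),(50,312)]]
for p in P: print('corner',p.round(1))
print([np.linalg.norm(P[i]-P[(i+1)%4]).round(1) for i in range(4)])
yd=(P[0]+P[3]-P[1]-P[2])/2; yd/=np.linalg.norm(yd); xd=np.array([yd[1],-yd[0],0])
o=sum(P)/4; print('orig',o,'ydir',yd,'xdir',xd,'yaw',np.arctan2(-yd[0],yd[1]))
b=back(t,*T(596,341),70); b2=back(s,*S(221,243),70)
print('button',b,b2)
for q in(b,b2): print('in shuttle',(q-o)@xd,(q-o)@yd)
print('jar top', (back(t,*T(390,280),106)-o)@np.c_[xd,yd], back(t,*T(390,280),106))
for n,(p,z) in dict(stopper=((265,472),30),vial=((524,516),50),dropper=((688,122),75),spoon=((382,140),10)).items():
    q=back(t,*T(*p),z); print(n,q.round(1),((q-o)@np.c_[xd,yd]).round(1))
# reprojection check of button corners
for c in(t,s): print([proj(c,b+dx*18*xd+dy*18*yd).round(1).tolist() for dx,dy in((1,1),(1,-1),(-1,-1),(-1,1))])
```

```text
corner [709.1 246.5  10. ]
corner [ 627.5 -113.3   10. ]
corner [513.6 -87.7  10. ]
corner [598.6 274.6  10. ]
[np.float64(369.0), np.float64(116.7), np.float64(372.2), np.float64(114.0)]
orig [612.20477023  80.02052454  10.        ] ydir [0.22475383 0.97441558 0.        ] xdir [ 0.97441558 -0.22475383  0.        ] yaw -0.22669039989839934
button [585.66889516 -30.21198071  70.        ] [586.56971036 -31.70877085  70.        ]
in shuttle -1.0817917452655763 -113.37630972132364
in shuttle 0.13238593750011418 -114.63234367205096
jar top [-0.57763323  1.41894811] [611.96082944  81.53299496 106.        ]
stopper [511.1 149.   30. ] [-114.    44.5]
vial [490.4   5.6  50. ] [-101.9  -99.8]
dropper [705.9 -77.2  75. ] [ 126.6 -132.1]
spoon [701.9  89.9  10. ] [85.2 29.8]
[[339.0, 189.7], [351.9, 193.1], [348.6, 205.9], [335.7, 202.6]]
[[314.0, 230.1], [300.3, 233.9], [294.3, 225.5], [307.7, 221.9]]
```

The plate sides come out at 369–372 × 114–117 mm against 370 × 115 expected. The two cameras place the button within 2 mm of each other, at shuttle coordinates (0, -114). I'll shut the fingers and fly over, turning +0.052 rad to line the jaws up with the rail.

```bash
python3 -m jog '[{"delta_pos":[443.5,-528,0],"angular":[0,0,0.052],"fingers":0},{"delta_pos":[443.5,-528,0],"angular":[0,0,0.052],"fingers":0},{"delta_pos":[443.5,-528,0],"angular":[0,0,0.052],"fingers":0},{"delta_pos":[443.5,-528,0],"angular":[0,0,0.052],"fingers":0},{"delta_pos":[443.5,-528,0],"angular":[0,0,0.052],"fingers":0},{"delta_pos":[443.5,-528,0],"angular":[0,0,0.052],"fingers":0},{"delta_pos":[443.5,-528,0],"angular":[0,0,0.052],"fingers":0},{"delta_pos":[443.5,-528,0],"angular":[0,0,0.052],"fingers":0},{"delta_pos":[443.5,-528,0],"angular":[0,0,0.052],"fingers":0},{"delta_pos":[443.5,-528,0],"angular":[0,0,0.052],"fingers":0}]' 30; python3 -c "
from h import *
print(ctrl.sense())"
```

```text
time_s: 1.35
eef_pos: [547.4, 24.3, 226.0]
ee_rot: [-0.0, 0.113, 0.994, 0.0]
force: [0.5, 1.4, 0.3]
grip_width: 0.003
grip_force: 0.0
{'time_s': 1.35, 'joints': array([-1.69523333e-01,  3.64053870e-01,  1.42745635e+00,  1.51685619e-04,
        1.35048825e+00, -1.51325343e+00]), 'dq': array([-0.6472049 ,  0.63335937, -0.8732177 ,  0.00152458,  0.23145891,
       -0.64971236]), 'tau': array([  2.22805649, -48.02061081, -22.13268399,  -0.15969498,
        -0.22235155,   0.8122699 ]), 'eef_pos': array([547.44216081,  24.32690878, 225.95788427]), 'ee_rot': array([-1.98448657e-04,  1.13305850e-01,  9.93560133e-01,  8.52452993e-05]), 'force': array([0.5039409 , 1.37725962, 0.26076427]), 'wrist_torque': array([ 0.01221374, -0.02831336, -0.02295947]), 'grip_force': 0.0, 'grip_width': 0.0032022499083496254}
```

```bash
python3 -m jog '[{"delta_pos":[41,-49,0],"angular":[0,0,0],"fingers":0},{"delta_pos":[41,-49,-50],"angular":[0,0,0],"fingers":0},{"delta_pos":[41,-49,-100],"angular":[0,0,0],"fingers":0},{"delta_pos":[41,-49,-111],"angular":[0,0,0],"fingers":0},{"delta_pos":[41,-49,-111],"angular":[0,0,0],"fingers":0},{"delta_pos":[41,-49,-111],"angular":[0,0,0],"fingers":0}]'; python3 -c "
from h import *
snap('scene','s2'); snap('wrist','w2'); snap('top','t2')
im=cv2.imread('pics/s2.png')[150:270,240:440]
a=cv2.resize(im,None,fx=4,fy=4,interpolation=cv2.INTER_CUBIC)
cv2.imwrite('pics/s2c.png',a)
"
```

```text
time_s: 2.1
eef_pos: [588.5, -22.9, 117.4]
ee_rot: [0.002, 0.113, 0.994, -0.0]
force: [0.6, 0.0, 0.7]
grip_width: -0.004
grip_force: 0.0
```

View pics/s2c.png

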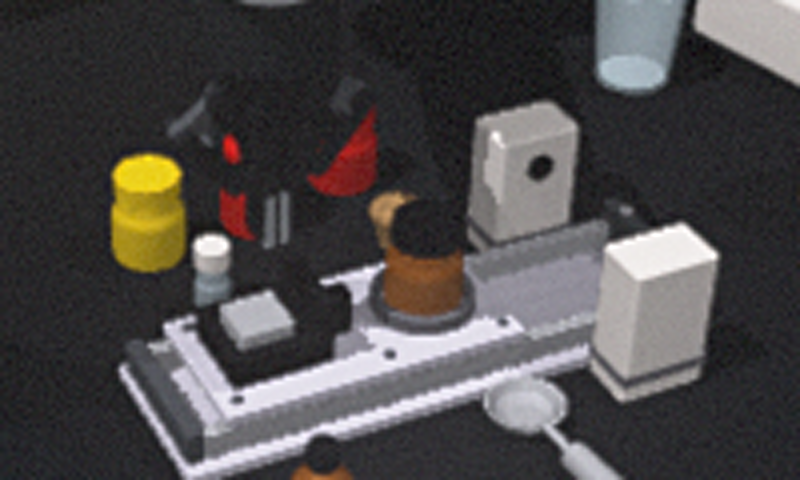

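View pics/w2.png

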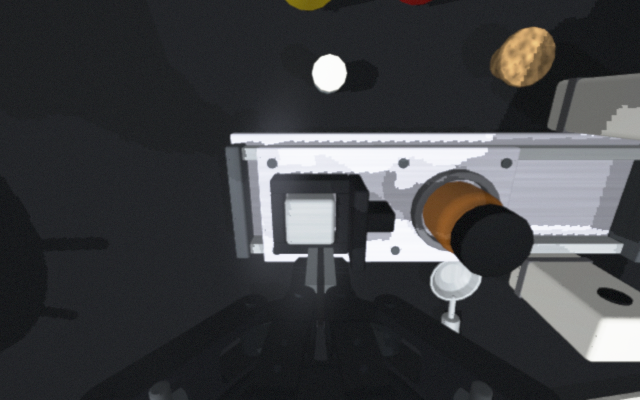

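The scene crop shows the shut fingertips, with bottoms near (276,245), above and slightly ahead of the button at (258,318). The wrist view agrees: pads at (322,290), button at (311,220) and jar clear. I'll check where the tip should project.

```bash
python3 -c "
from h import *
s=load('s2');w=load('w2')
x=ctrl.sense();print(x['eef_pos'],x['force'])
p=x['eef_pos']-[0,0,17]
q=proj(s,p);print('scene crop tip',(q-[240,150])*4, 'wrist tip',proj(w,p))
print('wrist tip dims',[proj(w,p+np.array(d)).round(0) for d in ((2.5,11,0),(-2.5,-11,0),(0,0,-30))])
for f in [(311,219)]: print('button via wrist',back(w,*f,70))
print('plate edge wrist', back(w,366,216,88))
"
```

```text
[588.05664487 -22.89200721 116.61898329] [-0.514283   -0.07548419  0.51133867]
scene crop tip [268.48457124 269.27779853] wrist tip [320.75525694 243.52578373]
wrist tip dims [array([339., 243.]), array([303., 244.]), array([321., 224.])]
button via wrist [582.19104352 -28.68005216  70.        ]
plate edge wrist [581.09205809   8.88965789  88.        ]
```

```bash
python3 -m jog '[{"delta_pos":[-1.5,3,-15],"angular":[0,0,0],"fingers":0},{"delta_pos":[-1.5,3,-25],"angular":[0,0,0],"fingers":0},{"delta_pos":[-1.5,3,-25],"angular":[0,0,0],"fingers":0},{"delta_pos":[-1.5,3,-25],"angular":[0,0,0],"fingers":0}]'; python3 -m jog '[{"delta_pos":[0,0,-2],"angular":[0,0,0],"fingers":0},{"delta_pos":[0,0,-3],"angular":[0,0,0],"fingers":0},{"delta_pos":[0,0,-3],"angular":[0,0,0],"fingers":0}]'; python3 -m jog '[{"delta_pos":[0,0,-2],"angular":[0,0,0],"fingers":0},{"delta_pos":[0,0,-2],"angular":[0,0,0],"fingers":0},{"delta_pos":[0,0,-2],"angular":[0,0,0],"fingers":0}]'
```

```text
time_s: 2.75
eef_pos: [586.1, -19.9, 90.3]
ee_rot: [0.0, 0.113, 0.994, -0.0]
force: [0.8, -0.4, -0.7]
grip_width: 0.002
grip_force: 0.0
time_s: 3.12
eef_pos: [585.9, -19.9, 87.2]
ee_rot: [-0.0, 0.113, 0.994, -0.0]
force: [-0.9, 0.3, -0.1]
grip_width: 0.003
grip_force: 0.0
time_s: 3.5
eef_pos: [586.0, -19.8, 85.2]
ee_rot: [0.0, 0.113, 0.994, 0.0]
force: [-0.5, -0.5, -0.2]
grip_width: -0.001
grip_force: 0.0
```

```bash
for i in 1; do python3 -m jog '[{"delta_pos":[0,0,-2],"angular":[0,0,0],"fingers":0},{"delta_pos":[0,0,-2],"angular":[0,0,0],"fingers":0}]'; done; python3 -m jog '[{"delta_pos":[0,0,-2],"angular":[0,0,0],"fingers":0},{"delta_pos":[0,0,-2],"angular":[0,0,0],"fingers":0}]'
```

```text
time_s: 3.75
eef_pos: [585.9, -19.8, 83.0]
ee_rot: [-0.0, 0.113, 0.994, 0.0]
force: [-0.9, 0.3, -0.6]
grip_width: 0.002
grip_force: 0.0
time_s: 4.0
eef_pos: [585.9, -19.8, 81.0]
ee_rot: [-0.0, 0.113, 0.994, 0.0]
force: [-0.2, -0.2, -0.1]
grip_width: 0.001
grip_force: 0.0
```

No contact force even with the tip nominally at 64 mm, so I'll take another look before going lower.

```bash
python3 -c "
from h import *
snap('scene','s3'); snap('wrist','w3')
a=cv2.resize(cv2.imread('pics/s3.png')[190:260,260:360],None,fx=6,fy=6,interpolation=cv2.INTER_CUBIC)
b=cv2.resize(cv2.imread('pics/w3.png')[160:330,240:400],(395,420),interpolation=cv2.INTER_CUBIC)
b=b[:, :195*2]
cv2.imwrite('pics/c3.png',np.hstack([a[:,:400],b]))
"
```

```text
(no output)
```

View pics/c3.png

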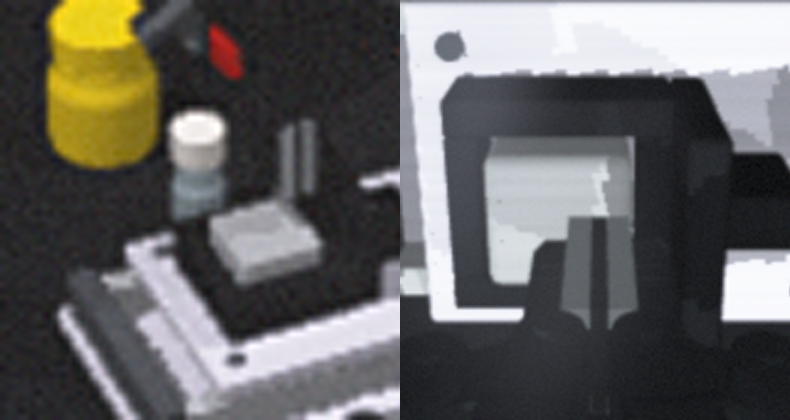

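The pads are visible right at the far edge of the button, with their ends at crop (305,197) in the scene view and (600,217) in the wrist view. I'll triangulate the tip and the button from both.

```bash
python3 -c "
from h import *
s=load('s3');w=load('w3')
e=ctrl.sense()['eef_pos'];print(e)
def ray(c,u,v):
    a=back(c,u,v,0);b=back(c,u,v,100);return a,(b-a)/np.linalg.norm(b-a)
def tri(*rs):
    A=sum(np.eye(3)-np.outer(d,d) for a,d in rs);B=sum((np.eye(3)-np.outer(d,d))@a for a,d in rs)
    X=np.linalg.solve(A,B);return X,[np.linalg.norm((np.eye(3)-np.outer(d,d))@(X-a)).round(1) for a,d in rs]
S=lambda u,v:((u+.5)/6-.5+260,(v+.5)/6-.5+190)
W=lambda u,v:(240+(u-400)*160/395,160+v*170/420)
print('tip',tri(ray(s,*S(300,196)),ray(w,*W(600,217))))
for n,a,b in (('far-left',(211,229),(487,155)),): pass
# button top corners: wrist image UL,UR ; scene: UL(-x,-y)=left(211,221), UR(-x,+y)=back(283,198), LR(+x,+y)=right(321,238), LL(+x,-y)=front(236,270)
for n,a,b in (('UL',(211,222),(487,154)),('UR',(284,198),(631,154)),('LL',(240,268),(490,280))):
    print(n,tri(ray(s,*S(*a)),ray(w,*W(*b))))
print('wrist cam',-np.array(w['R']).T@np.array(w['t']).ravel())
C=[back(w,*W(*b),70) for b in((487,154),(631,154),(490,280))];print(C,(C[1]+C[2])/2)
print('tip proj scene crop', [((proj(s,e-[-dx,0,h])-[260,190])*6).round() for h in(5,10,17) for dx in(-11,0,11)])
print('tip proj wrist crop', [((proj(w,e-[-dx,0,h])-[240,160])*[395/160,420/170]+[400,0]).round() for h in(5,10,17) for dx in(-11,0,11)])
"
```

```text
[585.98521716 -19.85350273  81.15627133]
tip (array([583.22801117, -15.77384612,  77.8369221 ]), [np.float64(3.5), np.float64(3.5)])
UL (array([564.27888035, -42.71810571,  66.46760741]), [np.float64(0.2), np.float64(0.2)])
UR (array([571.12725643,  -9.32784403,  67.64556988]), [np.float64(0.7), np.float64(0.7)])
LL (array([597.21533638, -51.85082086,  67.84699669]), [np.float64(0.5), np.float64(0.5)])
wrist cam [503.80938258  -1.25423148 228.2081495 ]
[array([562.82135585, -42.00063618,  70.        ]), array([570.54069922,  -8.61906426,  70.        ]), array([596.28052333, -50.73819298,  70.        ])] [583.41061128 -29.67862862  70.        ]
tip proj scene crop [array([269., 192.]), array([285., 205.]), array([302., 219.]), array([269., 202.]), array([285., 215.]), array([302., 229.]), array([269., 216.]), array([285., 229.]), array([302., 242.])]
tip proj wrist crop [array([589., 192.]), array([600., 232.]), array([610., 272.]), array([589., 182.]), array([600., 222.]), array([609., 261.]), array([590., 170.]), array([600., 209.]), array([609., 246.])]
```

Triangulation puts the tip above the button's top, a bit higher than nominal. Its xy is well inside the button, so I'll keep going down in small steps and watch the force.

```bash
python3 -m jog '[{"delta_pos":[-0.5,-1,-2],"angular":[0,0,0],"fingers":0},{"delta_pos":[-0.5,-1,-2],"angular":[0,0,0],"fingers":0}]'|grep -E "eef|force:"; python3 -m jog '[{"delta_pos":[0,0,-2],"angular":[0,0,0],"fingers":0},{"delta_pos":[0,0,-2],"angular":[0,0,0],"fingers":0}]'|grep -E "eef|force:"
```

```text
eef_pos: [585.4, -20.9, 79.0]
force: [-1.2, -0.9, 0.5]
grip_force: 0.0
eef_pos: [585.4, -20.8, 77.0]
force: [-0.2, 0.4, 0.4]
grip_force: 0.0
```

```bash
python3 -m jog '[{"delta_pos":[0,0,-2],"angular":[0,0,0],"fingers":0},{"delta_pos":[0,0,-2],"angular":[0,0,0],"fingers":0}]'|grep -E "eef|force:"; python3 -m jog '[{"delta_pos":[0,0,-1.5],"angular":[0,0,0],"fingers":0},{"delta_pos":[0,0,-1.5],"angular":[0,0,0],"fingers":0}]'|grep -E "eef|force:"; python3 -c "
from h import *
snap('scene','s4')
a=cv2.resize(cv2.imread('pics/s4.png')[190:260,260:360],None,fx=6,fy=6,interpolation=cv2.INTER_CUBIC)
cv2.imwrite('pics/c4.png',a)
"
```

```text
eef_pos: [585.4, -20.8, 75.0]
force: [0.2, 0.2, -0.9]
grip_force: 0.0
eef_pos: [585.4, -20.8, 73.6]
force: [0.3, -0.5, 0.6]
grip_force: 0.0
```

View pics/c4.png

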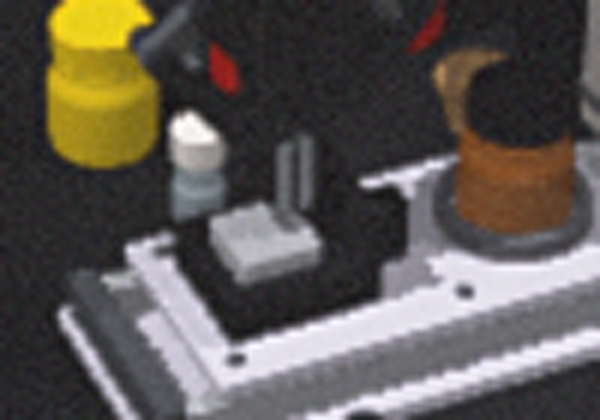

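The pads now overlap the button's rear half and are just about at its surface. Carrying on down.

```bash
python3 -m jog '[{"delta_pos":[0,0,-1.5],"angular":[0,0,0],"fingers":0},{"delta_pos":[0,0,-1.5],"angular":[0,0,0],"fingers":0}]'|grep -E "eef|force:"; python3 -m jog '[{"delta_pos":[0,0,-1.5],"angular":[0,0,0],"fingers":0},{"delta_pos":[0,0,-1.5],"angular":[0,0,0],"fingers":0}]'|grep -E "eef|force:";  python3 -m jog '[{"delta_pos":[0,0,-1.5],"angular":[0,0,0],"fingers":0},{"delta_pos":[0,0,-1.5],"angular":[0,0,0],"fingers":0}]'|grep -E "eef|force:"
```

```text
eef_pos: [585.4, -20.8, 72.1]
force: [-0.8, -0.5, -0.4]
grip_force: 0.0
eef_pos: [585.4, -20.8, 70.5]
force: [0.5, -0.0, -0.8]
grip_force: 0.0
eef_pos: [585.4, -20.8, 69.0]
force: [-0.6, 0.2, -0.2]
grip_force: 0.0
```

```bash
python3 -c "
from h import *
snap('scene','s5'); snap('wrist','w5')
print(ctrl.sense())
a=cv2.resize(cv2.imread('pics/s5.png')[200:250,275:345],None,fx=8,fy=8,interpolation=cv2.INTER_CUBIC)[:, 50:450]
b=cv2.resize(cv2.imread('pics/w5.png')[160:330,240:400],(376,400),interpolation=cv2.INTER_CUBIC)
cv2.imwrite('pics/c5.png',np.hstack([a,b]))
"
```

```text
{'time_s': 6.0, 'joints': array([-2.35389311e-01,  6.04942898e-01,  1.49010306e+00, -9.16594747e-06,
        1.04658873e+00, -1.57944727e+00]), 'dq': array([-0.00020602, -0.00060614, -0.00160924,  0.00027258,  0.00028215,
       -0.00185813]), 'tau': array([-1.39558208e-03, -5.04405963e+01, -2.23434001e+01, -3.69122617e-04,
       -3.65603337e-04, -5.75044601e-05]), 'eef_pos': array([585.4808586 , -20.82306085,  69.17412049]), 'ee_rot': array([-2.13468999e-05,  1.13124211e-01,  9.93580854e-01, -1.37949182e-06]), 'force': array([0.35285092, 0.44195456, 0.17118448]), 'wrist_torque': array([-0.02675594, -0.02307227,  0.04002473]), 'grip_force': 0.0, 'grip_width': 0.0020224474597876066}
```

View pics/c5.png

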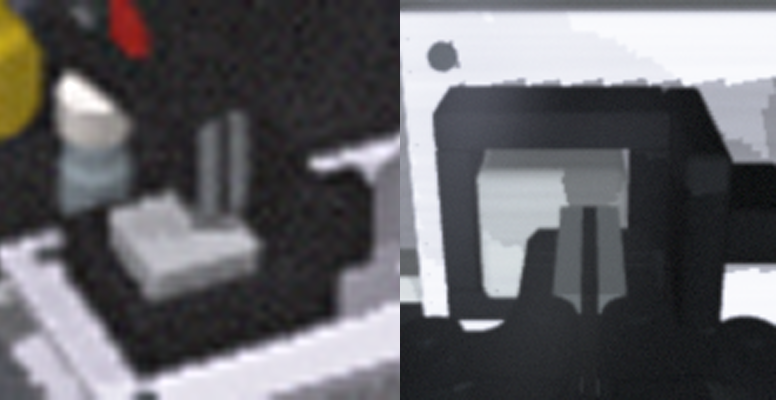

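Both views agree that the shut tips end about 6 mm behind the TCP, not 17 mm ahead of it, so contact should come at TCP z ≈ 63. The button is still up. Continuing down, watching force.

```bash
python3 -m jog '[{"delta_pos":[0,0,-2],"angular":[0,0,0],"fingers":0},{"delta_pos":[0,0,-4],"angular":[0,0,0],"fingers":0}]'|grep -E "eef|force:"; python3 -m jog '[{"delta_pos":[0,0,-1.5],"angular":[0,0,0],"fingers":0},{"delta_pos":[0,0,-1.5],"angular":[0,0,0],"fingers":0}]'|grep -E "eef|force:";  python3 -m jog '[{"delta_pos":[0,0,-1.5],"angular":[0,0,0],"fingers":0},{"delta_pos":[0,0,-1.5],"angular":[0,0,0],"fingers":0}]'|grep -E "eef|force:"
```

```text
eef_pos: [585.4, -20.8, 65.0]
force: [0.0, -0.2, -0.2]
grip_force: 0.0
eef_pos: [585.5, -20.8, 63.8]
force: [-0.4, 0.1, 3.1]
grip_force: 1.3
eef_pos: [585.5, -20.8, 62.2]
force: [-0.3, 0.4, 3.2]
grip_force: 1.7
```

Contact came at TCP z ≈ 64 with 3 N, which matches the button's spring.

```bash
python3 -m jog '[{"delta_pos":[0,0,-1.5],"angular":[0,0,0],"fingers":0},{"delta_pos":[0,0,-2.5],"angular":[0,0,0],"fingers":0}]'|grep -E "eef|force:"; python3 -m jog '[{"delta_pos":[0,0,-1.5],"angular":[0,0,0],"fingers":0},{"delta_pos":[0,0,-1.5],"angular":[0,0,0],"fingers":0}]'|grep -E "eef|force:";  python3 -m jog '[{"delta_pos":[0,0,-1],"angular":[0,0,0],"fingers":0},{"delta_pos":[0,0,-1],"angular":[0,0,0],"fingers":0}]'|grep -E "eef|force:"
```

```text
eef_pos: [585.5, -20.8, 59.7]
force: [-0.6, 0.8, 5.2]
grip_force: 2.2
eef_pos: [585.6, -20.8, 58.9]
force: [-3.2, 1.9, 10.1]
grip_force: 5.0
eef_pos: [585.7, -20.8, 58.8]
force: [-6.4, 1.6, 16.9]
grip_force: 8.7
```

The button is on its solid stop at 17 N. Now I'll push along the rail direction (0.225, 0.974).

```bash
python3 -m jog '[{"delta_pos":[0.5,2,0],"angular":[0,0,0],"fingers":0},{"delta_pos":[1.3,5.8,0],"angular":[0,0,0],"fingers":0},{"delta_pos":[2.7,11.7,0],"angular":[0,0,0],"fingers":0},{"delta_pos":[4.5,19.5,0],"angular":[0,0,0],"fingers":0},{"delta_pos":[6.3,27.3,0],"angular":[0,0,0],"fingers":0},{"delta_pos":[8.1,35,0],"angular":[0,0,0],"fingers":0},{"delta_pos":[9,39,0],"angular":[0,0,0],"fingers":0},{"delta_pos":[9,39,0],"angular":[0,0,0],"fingers":0}]'|grep -E "eef|force:|rot"
```

```text
eef_pos: [594.8, 18.7, 58.8]
ee_rot: [0.001, 0.113, 0.994, 0.0]
force: [-6.8, 2.7, 17.0]
grip_force: 8.4
```

```bash
python3 -c "
from h import *
c=snap('scene','s6'); a=cv2.imread('pics/scene.png'); b=cv2.imread('pics/s6.png')
t=a[200:232,331:362]; r=cv2.matchTemplate(b,t,cv2.TM_CCOEFF_NORMED); _,m,_,l=cv2.minMaxLoc(r[:300]);print(m,l)
J=np.array([612,81,73.]); p0=proj(c,J)
for d in(0,20,30,35,40,45): print(d,(proj(c,J+d*np.array([.225,.974,0]))-p0+[331,200]).round(1))
"
```

```text
0.774372398853302 (344, 197)
0 [331. 200.]
20 [338.  198.1]
30 [341.5 197.1]
35 [343.2 196.6]
40 [344.9 196.1]
45 [346.6 195.7]
```

The jar has ridden about 37 mm along with the tool, so the carriage is moving. Continuing.

```bash
python3 -m jog '[{"delta_pos":[0.9,3.9,0],"angular":[0,0,0],"fingers":0},{"delta_pos":[2.7,11.7,0],"angular":[0,0,0],"fingers":0},{"delta_pos":[4.7,20.5,0],"angular":[0,0,0],"fingers":0},{"delta_pos":[6.8,29.3,0],"angular":[0,0,0],"fingers":0},{"delta_pos":[9,39,0],"angular":[0,0,0],"fingers":0},{"delta_pos":[11.2,48.8,0],"angular":[0,0,0],"fingers":0},{"delta_pos":[13.5,58.5,0],"angular":[0,0,0],"fingers":0},{"delta_pos":[15.3,66.3,0],"angular":[0,0,0],"fingers":0},{"delta_pos":[16.7,72.2,0],"angular":[0,0,0],"fingers":0},{"delta_pos":[16.7,72.2,0],"angular":[0,0,0],"fingers":0}]'|grep -E "eef|force:|rot"; python3 -m jog '[{"delta_pos":[0.5,2.2,0],"angular":[0,0,0],"fingers":0},{"delta_pos":[0.9,4,0],"angular":[0,0,0],"fingers":0},{"delta_pos":[0.9,4,0],"angular":[0,0,0],"fingers":0}]'|grep -E "eef|force:"
```

```text
eef_pos: [611.5, 91.2, 58.8]
ee_rot: [0.001, 0.113, 0.994, 0.0]
force: [-6.5, 3.4, 15.6]
grip_force: 8.0
eef_pos: [612.3, 94.7, 58.8]
force: [-6.2, 1.4, 15.7]
grip_force: 8.0
```

```bash
python3 -m jog '[{"delta_pos":[0.4,1.5,0],"angular":[0,0,0],"fingers":0},{"delta_pos":[0.7,3,0],"angular":[0,0,0],"fingers":0},{"delta_pos":[0.7,3,0],"angular":[0,0,0],"fingers":0}]'|grep -E "eef|force:"; python3 -m jog '[{"delta_pos":[0.4,1.5,0],"angular":[0,0,0],"fingers":0},{"delta_pos":[0.7,3,0],"angular":[0,0,0],"fingers":0},{"delta_pos":[0.7,3,0],"angular":[0,0,0],"fingers":0}]'|grep -E "eef|force:"; python3 -c "
from h import *
c=snap('scene','s7'); a=cv2.imread('pics/s6.png'); b=cv2.imread('pics/s7.png')
t=cv2.imread('pics/scene.png')[200:232,331:362]; r=cv2.matchTemplate(b,t,cv2.TM_CCOEFF_NORMED); _,m,_,l=cv2.minMaxLoc(r[:300]);print(m,l)
J=np.array([612,81,73.]); p0=proj(c,J)
for d in(100,110,115,120,125): print(d,(proj(c,J+d*np.array([.225,.974,0]))-p0+[331,200]).round(1))
"
```

```text
eef_pos: [612.8, 96.5, 58.7]
force: [-7.5, -5.2, 16.4]
grip_force: 8.4
eef_pos: [614.1, 98.6, 58.7]
force: [-5.0, -9.0, 14.1]
grip_force: 7.3
0.5733565092086792 (38, 197)
100 [365.2 190.5]
110 [368.6 189.6]
115 [370.2 189.1]
120 [371.9 188.7]
125 [373.5 188.2]
```

```bash
python3 -m jog '[{"delta_pos":[0.5,2,0],"angular":[0,0,0],"fingers":0},{"delta_pos":[0.7,3,0],"angular":[0,0,0],"fingers":0},{"delta_pos":[0.7,3,0],"angular":[0,0,0],"fingers":0}]'|grep -E "eef|force:"; python3 -c "
from h import *
snap('scene','s8');snap('wrist','w8');snap('top','t8')
a=cv2.resize(cv2.imread('pics/s8.png')[160:270,290:430],(400,314),interpolation=cv2.INTER_CUBIC)
b=cv2.resize(cv2.imread('pics/w8.png'),(400,250),interpolation=cv2.INTER_AREA)
d=cv2.resize(cv2.imread('pics/t8.png')[130:240,225:385],(400,275),interpolation=cv2.INTER_CUBIC)
cv2.imwrite('pics/c8.png',np.hstack([np.vstack([a,np.zeros((211,400,3),np.uint8)]),np.vstack([b,d])]))
"
```

```text
eef_pos: [615.2, 101.6, 58.7]
force: [-3.0, -8.2, 13.3]
grip_force: 6.5
```

View pics/c8.png

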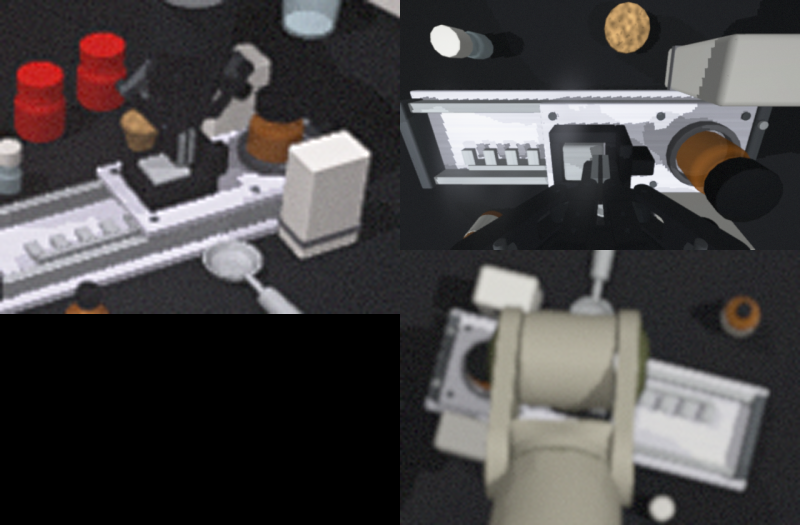

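The carriage stands against the end stop bar with the jar upright between the blocks, and the tips are now slipping forward on the button at 8 N. I'll check the travel numerically before letting go.

```bash
python3 -c "
from h import *
w0=load('w3');w=load('w8')
W=lambda u,v:(240+(u-400)*160/395,160+v*170/420)
a=np.array(w0['pixels'])
u,v=W(487,154); 
# track deck-hole and button-UL patches from w3 into w8
b=np.array(w['pixels'])
for n,(x,y),z in(('UL',W(487,154),70),('hole',W(450,46),40)):
    x,y=int(round(x)),int(round(y)); t=a[y-9:y+10,x-9:x+10]
    best=max((cv2.minMaxLoc(cv2.matchTemplate(b[100:280,180:400],cv2.resize(t,None,fx=f,fy=f),cv2.TM_CCOEFF_NORMED))[1::2]+(f,) for f in np.arange(.95,1.4,.05)),key=lambda r:r[0])
    m,l,f=best; h=round(19*f)/2-.5; q=(l[0]+180+h,l[1]+100+h)
    A=back(w0,x,y,z);B=back(w,*q,z-(6 if z==70 else 0)); print(n,m,f,(x,y),q,A.round(1),B.round(1),((B-A)@[.225,.974,0]).round(1))
# scene: deck trailing front corner
"
```

```text
UL 0.9822850227355957 1.05 (275, 222) (261.5, 231.5) [562.6 -42.1  70. ] [589.4  75.1  64. ] 120.2
hole 0.984068751335144 1.1 (260, 179) (244.0, 186.0) [541.7 -51.   40. ] [568.5  65.9  40. ] 119.9
```

Travel reads 120.0 mm on two independent features. Lifting straight off.

```bash
python3 -m jog '[{"delta_pos":[0,0,-0],"angular":[0,0,0],"fingers":0},{"delta_pos":[0,0,6],"angular":[0,0,0],"fingers":0},{"delta_pos":[0,0,14],"angular":[0,0,0],"fingers":0},{"delta_pos":[0,0,30],"angular":[0,0,0],"fingers":0},{"delta_pos":[0,0,60],"angular":[0,0,0],"fingers":0},{"delta_pos":[0,0,90],"angular":[0,0,0],"fingers":0},{"delta_pos":[0,0,100],"angular":[0,0,0],"fingers":0},{"delta_pos":[0,0,100],"angular":[0,0,0],"fingers":0}]'|grep -E "time|eef|force:"; python3 -c "
from h import *
w0=load('w2');w=snap('wrist','w9')
a=np.array(w0['pixels']);b=np.array(w['pixels'])
e0=np.array([588.06,-22.9,116.6]);print(ctrl.sense()['eef_pos'])
for n,(x,y),z in(('UL',(287,194),70),('hole',(272,163),40),('cap',(490,240),106)):
    k=9 if z<100 else 50
    t=a[y-k:y+k+1,x-k:x+k+1]
    m,l,f=max((cv2.minMaxLoc(cv2.matchTemplate(b,cv2.resize(t,None,fx=f,fy=f),cv2.TM_CCOEFF_NORMED))[1::2]+(f,) for f in np.arange(.6,1.1,.04)),key=lambda r:r[0])
    h=round((2*k+1)*f)/2-.5; q=(l[0]+h,l[1]+h)
    A=back(w0,x,y,z);B=back(w,*q,z); print(n,round(m,3),f,q,A.round(1),B.round(1),((B-A)@[.225,.974,0]).round(1),((B-A)@[.974,-.225,0]).round(1))
"
```

```text
time_s: 12.5
eef_pos: [614.2, 103.6, 157.4]
force: [0.3, -0.1, -0.0]
grip_force: 0.0
[613.87643454 103.52936314 156.43656095]
UL 0.993 0.7600000000000001 (281.5, 183.5) [560.1 -40.6  70. ] [587.1  76.4  70. ] 120.0 -0.0
hole 0.982 0.7600000000000001 (375.5, 233.5) [541.5 -50.9  40. ] [665. 148.  40.] 221.5 75.4
cap 0.686 0.8000000000000002 (448.0, 220.0) [605.4  77.4 106. ] [633.  195.3 106. ] 121.0 0.3
```

After release, the button corner at its raised height is 120.0 mm along, and the jar has moved with the carriage to within about 1 mm. Tool force is zero. Handing in.

```bash
python3 -c "
from rig import ctrl
print(ctrl.finish_job())"
```

```text
the job is handed in; nothing more can be done
None
```

I pushed the carriage to the end stop with the button held down and then let go. My last images put it at 120 mm of travel with the button up and the jar in its seat between the reader blocks; the job is handed in, but no verdict came back.

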